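# Index the drilling jig's sled to its middle station and clamp down

## Robot

A 6-joint arm with a two-finger parallel gripper is mounted at the origin on the work surface. World frame = base frame: x ahead of the robot, y to its left, z up, the work surface at z = 0. Lengths are in mm, angles in rad, forces in N, time in s.
With the tool pointing down it reaches from about 350 to 775 mm from the base axis. Payload 7.3 kg.
Tool frame: the origin (TCP) lies on the centre line of the jaws, within the pads' length; the fingertips stand arm.tips_ahead ahead of it and the grasp point (between the pads) is the TCP (arm.tips_ahead is the distance from the TCP to the fingertips, in mm); z points along the fingers, y is the line along which they close (so a half turn about z gives the same grasp; the last joint's range is limited). The gripper opens to 92 mm and grips with 3 to 60 N. Pads are 19 mm wide; open, the fingers measure 130 mm over their backs; the gripper's body (75 mm by 190 mm) begins 47 mm behind the grasp point.
Start: joints at [-1.47, 0.342, 1.524, -0, 1.275, -0.146], TCP at [128.28, -509.104, 245.741] pointing down, gripper open.
Joint ranges: [-2.53, 2.53], [-0.77, 2.02], [0.04, 2.7], [-1, 4.14], [0.28, 2.66], [-3.11, 3.11]. Speed limits (rad/s): [2.57, 2.57, 3.14, 3.14, 3.14, 3.14].

## Interface

Orientations are given as a rotation vector (axis times angle).
In Python, from cell import arm gives the robot as it stands.
- The arm moves only by the tool step_arm, never from a script. Its argument "rows" is a list that holds one entry, the list of rows, each a list of 7 numbers: the turn, a rotation vector about the tool's x, y, z in rad, then the shift along the tool's x, y, z in mm, then the finger opening in mm, from 0 to 91.8. A call has 1 to 5 rows; each row shifts and turns the commanded pose from where the row before left it, along the tool's axes as they then stand; what a row does not reach is not made up. A row lasts 1/10 s, in which the tool goes at most 50 mm and 8.59 degrees, less where a joint would pass 70% of its speed; a pose out of reach is approached as far as the arm can. A call is refused whole if a number of a shift passes 50 or a number of a turn 0.15, either way. A call with a gripper value outside its range is refused whole. The fingers move at their own pace and stop on an object; "squeeze" is the grip in N (left out, the last holds). Time passes only in rows, so rows that do not move let the fingers close. It gives the time, the measured TCP pose, the force, the opening and the grip force at its end, in the units of the state.
- arm.get_obs(): the state, without advancing time (a new reading comes with each control period).
- arm.grab_frame(name): name is "side" or "top"; returns a dict with "frame" (480x640x3 uint8, red, green, blue), "fx", "fy", "cx", "cy" (pixels), "rvec" (rotation vector, rad) and "tvec" (3), from world to camera coordinates, as OpenCV has them. Camera axes: x right, y down, z forward; pixel columns grow to the right and rows downward; lengths in mm; the calibration is good to about 2 mm. A picture is of the moment at which its call begins. There is no depth.
- arm.close_job(): hands the job in; it is judged then, once.
The state is a dict: "clock": time; "joint_positions": joint angles; "dq": joint speeds; "joint_efforts": joint torques, N m; "tool_pos": TCP position; "eef_rot": TCP orientation; "wrist_force": force on the tool from outside, world axes, zero at the start; "wrist_torque": the same for the moment, N m; "grip_width": finger opening in mm; "grip_force": force on a finger pad.
Only numpy, scipy, OpenCV 4.12 (cv2) and the standard library are available. Lean on these libraries where they do the work, as an engineer would, in place of code of your own. Each camera call takes 0.05 s, during which the arm holds its last target. There are 200 camera calls.

## Task

Push the sled, with the white board on it, along its rails to the next station, the middle one under the raised hold-down lever, so that its plunger clicks into that notch. Then press the lever's wooden handle fully down until its catch holds it down. Leave the paint can, staple gun and sanding block where they are.

Things in the scene. Friction and masses are not known exactly. Their poses are not given: they have to be found in the camera images.
- jig: Drilling jig screwed to the table: plywood board 240 x 440 x 18 mm with two aluminium rails along its y axis. Origin on the table (z = 0) midway between the rails; z up, +y is the way the sled is pushed, +x the side with the notched steel strip (top 48 mm high) and the lever's bracket (118 mm high). The board spans x -110 to +130, y -220 to +220 mm.
- middle_notch (a point): Mouth of the strip's middle V notch (20 mm wide), at the strip's top edge: the middle station. At x = 70, y = 30, z = 48 mm in the jig's frame. The first and third notches lie 70 mm to either side of it along y.
- sled (a joint): Travel of the sled along the jig's +y in m: 0 at the first station, 0.070 at the middle one (the goal), 0.140 at the third; stops at -0.005 and 0.150. Begins short of the middle one, at 0 to 0.045. Takes about 2 N to slide, 7 N to leave a notch; within about 6 mm of a notch the plunger draws it in. Sled 110 x 200 x 12 mm, board on it up to 61 mm high. It cannot lift or turn.
- tail (a point): Where to push the sled: on the back (-y) face of the wooden block across the sled's tail. The block is 70 mm wide (jig x), 20 mm thick (jig y), from 43 to 95 mm above the table. This point is mid-width on that face, 76 mm above the table, at the jig's x = 0, y = -140 mm + travel, and moves with the sled. Axes as the jig's.
- hinge (a point): Hinge axis of the hold-down lever (parallel to the jig's y), at x = 105, y = 30, z = 85 mm in the jig's frame. The lever points from here to the jig's -x, over the middle station: a steel bar 24 mm wide, then a wooden handle.
- lever (a joint): Angle of the hold-down lever in rad: 0 raised (sloping up towards the handle at 0.6 rad), 0.6 level and fully down on the board (stop). A spring lifts it; past about 0.45 a ball catch draws it down and then holds it by itself at about 0.55. Pressing it down takes up to about 10 N at the handle.
- pad (a point): Point on the top face of the lever's wooden handle, 210 mm from the hinge along the lever. The handle is 44 mm wide, 12 mm thick and runs 160 to 255 mm from the hinge, its top face 6 mm above the hinge line. x axis along the lever towards the hinge, z out of the top face. Fully down, this point is 91 mm above the table, at the jig's x = -105, y = 30 mm.
- can_center (a point): Centre of a steel paint can, 106 mm diameter, 118 mm high; leave alone.
- stapler_center (a point): Grey staple gun lying beside the jig, 170 x 30 mm, 70 mm high; point 30 mm above its underside at its middle; leave alone.
- sander_center (a point): Centre of a cork sanding block 100 x 65 x 32 mm; leave alone.

How it is judged:
By the outcome, as a careful person would: the job done as asked, in the order asked, and still so for the second after the job is handed in, with the robot touching nothing.
It also fails if it takes over 58 s, if anything falls off the work surface, if the arm or the gripper's body presses on something with over 40 N, if the wrist force passes 120 N, or if a joint passes its speed limit or range.

## Working session

There is one attempt and no reset: what is moved stays moved. The work goes in short steps, Python scripts to look and compute and a tool call to move; the robot and the scene stay as the last step left them, time stands still between calls to the robot, and variables do not carry over. Pictures are saved under pics/ and viewed, at most 10 in all, crops included, and the job is handed in when it is done.

Besides the shell and the picture viewer there is one more tool, called after "Request:" as name(argument=value, ...), one argument or row to a line, values as JSON. step_arm: Moves the arm, as the interface text tells. Its arguments: {"type":"object","properties":{"rows":{"type":"array","items":{"type":"array","items":{"type":"array","items":{"type":"number"}}}},"squeeze":{"type":"number"}},"required":["rows"]}

```bash
mkdir -p pics; ls; python3 - <<'E'
from cell import arm
import cv2
for n in("side","top"):
    f=arm.grab_frame(n); cv2.imwrite(f"pics/{n}0.png",f["frame"][:,:,::-1]); print(n,f["fx"],f["cx"],f["cy"],f["rvec"],f["tvec"])
o=arm.get_obs(); print(o, arm.tips_ahead)
E
```

```text
pics
side 593.227344595501 324.54704072042557 235.64881992444023 [ 0.55514036 -2.51101201  1.37508951] [ 506.77691619  235.91479641 1144.14294488]
top 456.7964623548508 327.30336628780145 240.1855932745981 [ 2.18236687 -2.16988595  0.08117803] [  30.21440882  538.88248491 1169.59279861]
{'clock': 0.1, 'joint_positions': array([-1.47002632e+00,  3.42674315e-01,  1.52490191e+00,  1.86716877e-06,
        1.27540360e+00, -1.45985071e-01]), 'dq': array([-0.00181586, -0.00271218, -0.00161813, -0.00067374,  0.00061843,
        0.00016082]), 'joint_efforts': array([ 2.01208502e-03, -4.32004738e+01, -2.44696355e+01,  7.19288900e-02,
        5.26233972e-02, -5.59452951e-05]), 'tool_pos': array([ 128.2320095 , -508.75928958,  245.11023804]), 'eef_rot': array([-3.11633615e+00, -3.86447859e-01, -5.20385166e-05]), 'wrist_force': array([-1.28124044, -0.52796104, -0.89152331]), 'wrist_torque': array([ 0.01083948,  0.00168112, -0.02370679]), 'grip_force': 0.0, 'grip_width': 92.03490594892989} 19.0
```

View pics/top0.png

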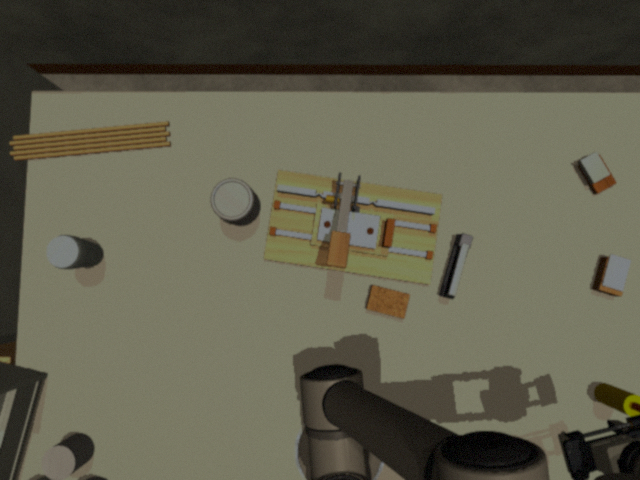

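View pics/side0.png

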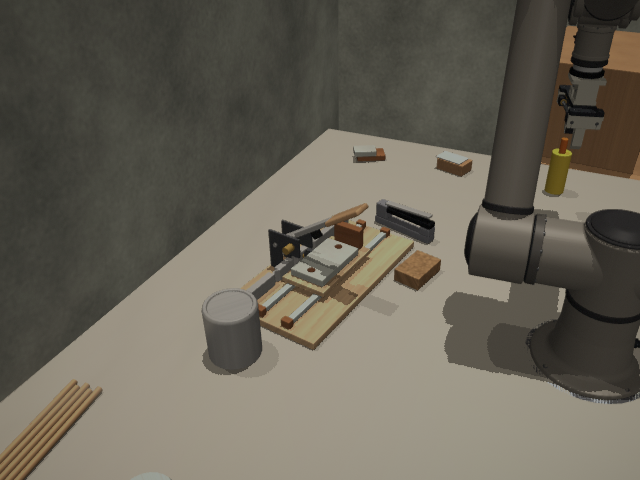

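The top view shows the jig board with corners near (277,169), (443,193), (429,285) and (263,262). The tail block is at (389,233) and the raised lever handle at (340,248). The staple gun (456,265) and sander (387,301) lie nearby. Jig +y points image-left, which is about world +y. The side view agrees, with the lever raised.

```bash
cat > h.py <<'E'
import numpy as np, cv2
from cell import arm
def ray(f,uv,z):
    R=cv2.Rodrigues(np.array(f["rvec"]))[0]; t=np.array(f["tvec"]).ravel()
    K=np.array([[f["fx"],0,f["cx"]],[0,f["fy"],f["cy"]],[0,0,1]])
    c=-R.T@t; d=(R.T@np.linalg.inv(K)@np.c_[np.atleast_2d(uv),np.ones(len(np.atleast_2d(uv)))].T).T
    return c+d*((z-c[2])/d[:,2])[:,None]
def proj(f,p):
    K=np.array([[f["fx"],0,f["cx"]],[0,f["fy"],f["cy"]],[0,0,1.]])
    return cv2.projectPoints(np.float64(p).reshape(-1,3),np.array(f["rvec"]),np.array(f["tvec"]),K,None)[0].reshape(-1,2)
E
python3 - <<'E'
from h import *
f=arm.grab_frame("top"); im=f["frame"]; hsv=cv2.cvtColor(im,cv2.COLOR_RGB2HSV)
for p in[(290,255),(420,270),(389,228),(389,240),(340,250),(330,310),(500,200),(387,300),(460,265)]: print(p,hsv[p[1],p[0]])
m=cv2.inRange(hsv,(18,75,90),(32,255,255)); m[:160]=0;m[300:]=0;m[:,:255]=0;m[:,460:]=0
m=cv2.morphologyEx(m,cv2.MORPH_OPEN,np.ones((3,3)))
h=cv2.convexHull(cv2.findNonZero(m)); q=cv2.approxPolyDP(h,8,True).reshape(-1,2)
r=cv2.minAreaRect(h); print("quad",q,"rect",r,cv2.boxPoints(r))
w=ray(f,cv2.boxPoints(r),18)[:,:2]; print(w,np.linalg.norm(np.roll(w,-1,0)-w,axis=1))
w=ray(f,q.astype(float),18)[:,:2]; print(w,np.linalg.norm(np.roll(w,-1,0)-w,axis=1))
s=im[155:315,250:480]; cv2.imwrite("pics/crop.png",cv2.resize(s[:,:,::-1],None,fx=3.4,fy=3.4,interpolation=cv2.INTER_CUBIC))
E
```

```text
(290, 255) [ 29  93 124]
(420, 270) [ 32  78 128]
(389, 228) [ 13 192 110]
(389, 240) [ 14 203 108]
(340, 250) [ 15 156 119]
(330, 310) [ 29  47 124]
(500, 200) [ 31  45 124]
(387, 300) [ 17 153 123]
(460, 265) [ 50   6 129]
quad [[441 195]
 [432 261]
 [403 280]
 [264 259]
 [278 170]] rect ((352.830078125, 226.79949951171875), (168.1191864013672, 91.22937774658203), 8.530766487121582) [[262.934   259.44006]
 [276.467   169.22005]
 [442.72617 194.15894]
 [429.19315 284.37897]]
[[ 487.6720192   201.14738788]
 [ 727.28317412  169.39776387]
 [ 662.39528919 -270.09921218]
 [ 425.48460776 -231.6077052 ]] [241.70549061 444.26121771 240.01722248 437.20046286]
[[ 660.13154932 -265.526301  ]
 [ 486.14182217 -239.6445636 ]
 [ 436.38819392 -163.83977878]
 [ 488.83720435  198.38050955]
 [ 725.19748287  165.29467938]] [175.90420542  90.67408078 365.99786335 238.66473016 435.70665917]
```

View pics/crop.png

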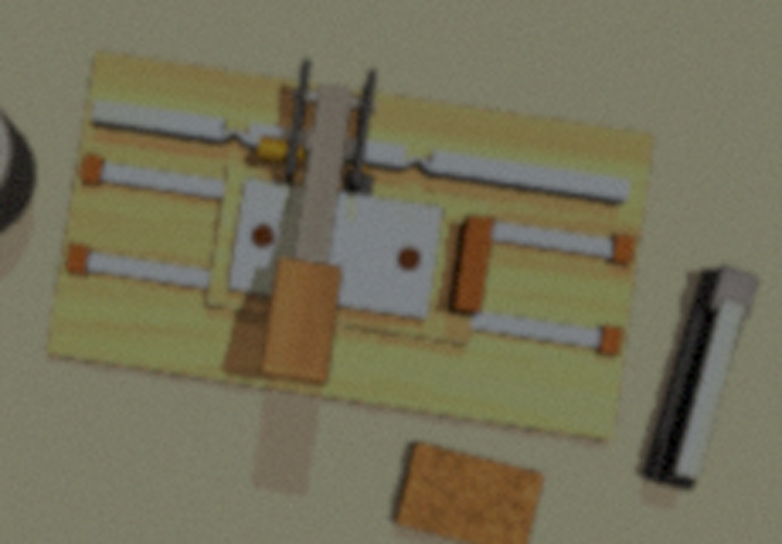

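The crop shows the board corners at crop (95,52), (652,133), (607,440) and (50,355). The strip's third and first notches are at (235,137) and (418,162). The tail block's top spans x 470–492, and the lever handle ends at (297,380). Next I'll fit the jig pose to the corners and check it.

```bash
python3 - <<'E'
from h import *
from scipy.spatial.transform import Rotation as Ro
f=arm.grab_frame("top"); g=arm.grab_frame("side")
im=f["frame"]; hsv=cv2.cvtColor(im,cv2.COLOR_RGB2HSV)
cr=lambda a:(np.array(a,float)+.5)/3.4-.5+[250,155]
w=ray(f,cr([(95,52),(652,133),(607,440),(50,355)]),18)
J=np.array([(130,220,0),(130,-220,0),(-110,-220,0),(-110,220,0)],float)
R,_=Ro.align_vectors(w-w.mean(0),J-J.mean(0)); yaw=R.as_euler('xyz')[2]; R=Ro.from_euler('z',yaw)
o=w.mean(0)-R.apply(J.mean(0)); o[2]=0
print("yaw",yaw,"o",o,"\nres",(R.inv().apply(w-o)-J)[:,:2].round(1))
np.save("jig.npy",[*o,yaw])
n=R.inv().apply(ray(f,cr([(235,137),(418,162)]),48)-o); print("notches jig (70,100),(70,-40):",n.round(1))
m=cv2.inRange(hsv,(5,150,60),(17,255,255)); m[:205]=0;m[260:]=0;m[:,:375]=0;m[:,405:]=0
c=max(cv2.findContours(m,0,2)[0],key=cv2.contourArea); b=cv2.boxPoints(cv2.minAreaRect(c)); 
print("block px",b.round(1),"jig z95",R.inv().apply(ray(f,b,95)-o).round(1))
s=R.inv().apply(ray(f,cr([(492,218),(478,312)]),95)-o); print("block back edge jig",s.round(1)); t=s[:,1].mean()+140; print("travel",t)
hinge=np.array([105,30,85])
def pt(d,h=6,a=.6,y=0): return hinge+[-d*np.cos(a)+h*np.sin(-a)*-1,y,d*np.sin(a)+h*np.cos(a)]
P={"pad":pt(210),"end":pt(255),"near":pt(160),"tail":[0,-140+t,76],"first":[70,-40,48],"third":[70,100,48],"c1":J[0]+[0,0,18],"c2":J[1]+[0,0,18],"c3":J[2]+[0,0,18],"c4":J[3]+[0,0,18],"tl":[-35,-140+t,95],"tr":[35,-140+t,95]}
for k,p in P.items(): print(k,np.round(p,1),(R.apply(p)+o).round(1))
A=R.apply(np.array(list(P.values()),float))+o
ims=[]
for F,(x0,x1,y0,y1) in((f,(250,480,155,315)),(g,(220,450,190,350))):
    a=cv2.resize(F["frame"][y0:y1,x0:x1,::-1],None,fx=2.4,fy=2.4,interpolation=cv2.INTER_CUBIC)
    a=cv2.convertScaleAbs(a,alpha=1.4)
    for u in proj(F,A): cv2.circle(a,tuple(np.int32((u-[x0,y0])*2.4)),2,(255,0,255),-1)
    ims.append(a)
v=cv2.resize(np.vstack(ims),None,fx=.75,fy=.75); cv2.imwrite("pics/chk.png",v)
E
```

```text
yaw -0.14374117162337924 o [566.04451369 -31.51651571   0.        ] 
res [[-0.7 -1.3]
 [ 0.1  1.2]
 [-0.   4.5]
 [ 0.6 -4.5]]
notches jig (70,100),(70,-40): [[ 73.8  98.9  48. ]
 [ 75.4 -40.7  48. ]]
block px [[383.  245.8]
 [386.5 218.1]
 [394.4 219. ]
 [390.9 246.7]] jig z95 [[-35.4 -77.9  95. ]
 [ 33.4 -76.8  95. ]
 [ 33.8 -96.3  95. ]
 [-35.  -97.3  95. ]]
block back edge jig [[ 34.5 -96.1  95. ]
 [-34.4 -95.5  95. ]]
travel 44.16838446397739
pad [-64.9  30.  208.5] [506.1   7.5 208.5]
end [-102.1   30.   233.9] [469.3  12.8 233.9]
near [-23.7  30.  180.3] [546.9   1.6 180.3]
tail [  0.  -95.8  76. ] [ 552.3 -126.4   76. ]
first [ 70 -40  48] [629.6 -81.1  48. ]
third [ 70 100  48] [649.6  57.4  48. ]
c1 [130. 220.  18.] [726.2 167.6  18. ]
c2 [ 130. -220.   18.] [ 663.2 -267.9   18. ]
c3 [-110. -220.   18.] [ 425.7 -233.5   18. ]
c4 [-110.  220.   18.] [488.7 202.   18. ]
tl [-35.  -95.8  95. ] [ 517.7 -121.3   95. ]
tr [ 35.  -95.8  95. ] [ 587.  -131.4   95. ]
```

View pics/chk.png

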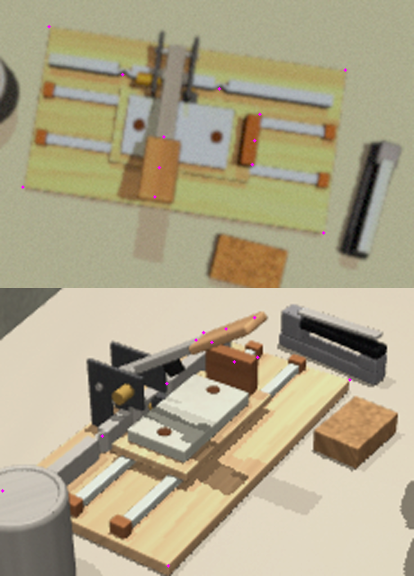

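The fit holds up: corner residuals are under 5 mm, the block measures 69 × 19 mm, and the notches are where they should be. In the side view the projected points land on the block and handle. Travel is about 44 mm. First I'll turn the tool so its x axis lies along jig +y and its y axis along jig +x, with the fingers closed.

Request:
step_arm(
  rows=[
    [[0,0,-0.147,0,0,0,0],[0,0,-0.147,0,0,0,0],[0,0,-0.147,0,0,0,0],[0,0,-0.147,0,0,0,0]],
  ],
  squeeze=20,
)

```text
clock: 0.65
tool_pos: [128.3, -509.0, 245.6]
eef_rot: [-2.868, -1.282, -0.0]
wrist_force: [0.5, 0.0, -0.4]
grip_width: 64.2
grip_force: 0.0
```

Request:
step_arm(
  rows=[
    [[0,0,-0.147,0,0,0,0],[0,0,-0.147,0,0,0,0],[0,0,-0.147,0,0,0,0],[0,0,-0.147,0,0,0,0],[0,0,0,0,0,0,0]],
  ],
)

```text
clock: 1.15
tool_pos: [128.3, -509.1, 245.6]
eef_rot: [-2.378, -2.053, -0.0]
wrist_force: [-0.1, -0.8, -0.2]
grip_width: 24.5
grip_force: 0.0
```

```bash
cat > st.py <<'E'
from h import *
from scipy.spatial.transform import Rotation as Ro
j=np.load("jig.npy"); R=Ro.from_euler('z',j[3]); o=arm.get_obs()
T=Ro.from_rotvec(o["eef_rot"]); p=R.inv().apply(o["tool_pos"]-j[:3])
print("clock",o["clock"],"jig TCP",p.round(1),"tool axes in jig\n",(R.inv()*T).as_matrix().round(3),"\nF",o["wrist_force"].round(1),"w",o["grip_width"],"q",o["joint_positions"].round(2))
def to(x,y,z): print("tool shift to",(x,y,z),(T.inv()*R).apply(np.array([x,y,z])-p).round(1))
E
python3 -c "
from st import *
to(0,-135,245)"
```

```text
clock 1.15 jig TCP [-364.9 -535.3  245.6] tool axes in jig
 [[ 0.003  1.    -0.   ]
 [ 1.    -0.003  0.   ]
 [ 0.    -0.    -1.   ]] 
F [-0.1 -0.8 -0.2] w 24.45583913558402 q [-1.47  0.34  1.52  0.    1.28 -1.32]
tool shift to (0, -135, 245) [401.4 363.7   0.7]
```

Request:
step_arm(
  rows=[
    [[0,0,0,31,28,0,0],[0,0,0,31,28,0,0],[0,0,0,31,28,0,0],[0,0,0,31,28,0,0],[0,0,0,31,28,0,0]],
  ],
)

```text
clock: 1.65
tool_pos: [290.6, -375.2, 245.8]
eef_rot: [2.384, 2.045, -0.0]
wrist_force: [0.9, -0.9, 0.5]
grip_width: 0.9
grip_force: 0.0
```

Request:
step_arm(
  rows=[
    [[0,0,0,31,28,0,0],[0,0,0,31,28,0,0],[0,0,0,31,28,0,0],[0,0,0,31,28,0,0],[0,0,0,31,28,0,0]],
  ],
)

```text
clock: 2.15
tool_pos: [452.1, -242.5, 245.8]
eef_rot: [2.384, 2.045, -0.0]
wrist_force: [0.8, -1.6, 0.2]
grip_width: 0.6
grip_force: 0.0
```

Request:
step_arm(
  rows=[
    [[0,0,0,31,28,0,0],[0,0,0,31,28,0,0],[0,0,0,31,28,0,0],[0,0,0,0,0,0,0],[0,0,0,0,0,0,0]],
  ],
)

```text
clock: 2.65
tool_pos: [548.0, -163.4, 245.2]
eef_rot: [-2.38, -2.049, 0.001]
wrist_force: [-0.4, -0.2, 0.9]
grip_width: 0.6
grip_force: 0.0
```

```bash
python3 -c "
from st import *
to(0,-135,82)"
```

```text
clock 2.65 jig TCP [   1.  -133.1  245.2] tool axes in jig
 [[ 0.005  1.    -0.001]
 [ 1.    -0.005 -0.   ]
 [-0.    -0.001 -1.   ]] 
F [-0.4 -0.2  0.9] w 0.6341179221069636 q [-0.42  0.43  1.39 -0.    1.32 -0.27]
tool shift to (0, -135, 82) [ -1.8  -0.8 163.2]
```

Request:
step_arm(
  rows=[
    [[0,0,0,0,0,40,0],[0,0,0,0,0,40,0],[0,0,0,0,0,40,0],[0,0,0,0,0,40,0],[0,0,0,0,0,3,0]],
  ],
)

```text
clock: 3.15
tool_pos: [543.9, -164.0, 78.3]
eef_rot: [-2.377, -2.041, 0.007]
wrist_force: [-0.4, 0.3, -0.5]
grip_width: 0.9
grip_force: 0.0
```

Request:
step_arm(
  rows=[
    [[0,0,0,5,0,0,0],[0,0,0,5,0,0,0],[0,0,0,5,0,0,0],[0,0,0,3,0,0,0],[0,0,0,0,0,0,0]],
  ],
)

```text
clock: 3.65
tool_pos: [550.9, -145.9, 83.8]
eef_rot: [2.378, 2.051, 0.001]
wrist_force: [0.1, 0.5, -0.7]
grip_width: 0.8
grip_force: 0.0
```

Request:
step_arm(
  rows=[
    [[0,0,0,2,0,0,0],[0,0,0,2,0,0,0],[0,0,0,2,0,0,0],[0,0,0,2,0,0,0],[0,0,0,2,0,0,0]],
  ],
)

```text
clock: 4.15
tool_pos: [551.8, -136.9, 82.7]
eef_rot: [2.379, 2.051, -0.001]
wrist_force: [-0.2, -2.8, 0.3]
grip_width: 0.6
grip_force: 1.7
```

```bash
python3 -c "
from st import *
to(0,-80,82)"
```

```text
clock 4.15 jig TCP [   1.  -106.3   82.7] tool axes in jig
 [[ 0.004  1.    -0.   ]
 [ 1.    -0.004 -0.001]
 [-0.001 -0.    -1.   ]] 
F [-0.2 -2.8  0.3] w 0.6067137454397811 q [-0.38  0.59  1.6  -0.    0.94 -0.23]
tool shift to (0, -80, 82) [26.3 -1.1  0.6]
```

Contact at about 2.8 N, with the TCP at jig y ≈ −106, so travel is about 43 mm. I'll push on slowly and watch the force for the detent.

Request:
step_arm(
  rows=[
    [[0,0,0,3,0,0,0],[0,0,0,3,0,0,0],[0,0,0,3,0,0,0],[0,0,0,3,0,0,0],[0,0,0,3,0,0,0]],
  ],
)

```text
clock: 4.65
tool_pos: [554.1, -121.3, 82.7]
eef_rot: [-2.38, -2.051, 0.0]
wrist_force: [-0.8, -2.0, -0.9]
grip_width: 0.2
grip_force: 1.3
```

Request:
step_arm(
  rows=[
    [[0,0,0,2,0,0,0],[0,0,0,1,0,0,0],[0,0,0,1,0,0,0]],
  ],
)

```text
clock: 4.95
tool_pos: [554.8, -117.2, 82.8]
eef_rot: [-2.379, -2.051, -0.001]
wrist_force: [0.1, 0.1, 0.1]
grip_width: 0.4
grip_force: 0.0
```

Request:
step_arm(
  rows=[
    [[0,0,0,1,0,0,0],[0,0,0,0,0,0,0]],
  ],
)

```text
clock: 5.15
tool_pos: [554.9, -116.5, 82.7]
eef_rot: [2.379, 2.051, 0.0]
wrist_force: [-0.4, -0.7, -1.1]
grip_width: 0.2
grip_force: 0.0
```

Request:
step_arm(
  rows=[
    [[0,0,0,1,0,0,0],[0,0,0,0,0,0,0]],
  ],
)

```text
clock: 5.35
tool_pos: [554.9, -115.7, 82.7]
eef_rot: [-2.38, -2.051, 0.0]
wrist_force: [0.3, -0.3, 0.4]
grip_width: 0.1
grip_force: 0.0
```

Request:
step_arm(
  rows=[
    [[0,0,0,1,0,0,0],[0,0,0,0,0,0,0]],
  ],
)

```text
clock: 5.55
tool_pos: [555.1, -114.7, 82.7]
eef_rot: [2.38, 2.051, -0.0]
wrist_force: [0.1, -0.3, 0.3]
grip_width: 0.3
grip_force: 0.0
```

```bash
cat > tr.py <<'E'
from st import *
f=arm.grab_frame("top"); hsv=cv2.cvtColor(f["frame"],cv2.COLOR_RGB2HSV)
# holes in white board / block: report block blob
m=cv2.inRange(hsv,(5,150,60),(17,255,255)); m[:205]=0;m[260:]=0;m[:,:355]=0;m[:,405:]=0
c=max(cv2.findContours(m,0,2)[0],key=cv2.contourArea); b=cv2.boxPoints(cv2.minAreaRect(c)); print("area",cv2.contourArea(c),R.inv().apply(ray(f,b,95)-j[:3]).round(1))
E
python3 tr.py
```

```text
clock 5.55 jig TCP [  1.1 -83.9  82.7] tool axes in jig
 [[ 0.004  1.     0.   ]
 [ 1.    -0.004 -0.   ]
 [-0.     0.    -1.   ]] 
F [ 0.1 -0.3  0.3] w 0.2710904903687381 q [-0.34  0.59  1.61 -0.    0.94 -0.19]Traceback (most recent call last):
  File "tr.py", line 5, in <module>
    c=max(cv2.findContours(m,0,2)[0],key=cv2.contourArea); b=cv2.boxPoints(cv2.minAreaRect(c)); print("area",cv2.contourArea(c),R.inv().apply(ray(f,b,95)-j[:3]).round(1))
ValueError: max() iterable argument is empty
```

The force dropped to zero, so the plunger drew the sled in. I'll creep up to contact to confirm its position, then back off.

Request:
step_arm(
  rows=[
    [[0,0,0,1,0,0,0],[0,0,0,0,0,0,0],[0,0,0,0,0,0,0]],
  ],
)

```text
clock: 5.9
tool_pos: [555.3, -113.8, 82.7]
eef_rot: [2.379, 2.051, -0.0]
wrist_force: [0.5, -0.3, 0.1]
grip_width: 0.0
grip_force: 0.0
```

Request:
step_arm(
  rows=[
    [[0,0,0,1,0,0,0],[0,0,0,0,0,0,0],[0,0,0,0,0,0,0]],
  ],
)

```text
clock: 6.2
tool_pos: [555.4, -112.7, 82.7]
eef_rot: [2.38, 2.051, -0.0]
wrist_force: [0.4, 0.9, 0.0]
grip_width: 0.5
grip_force: 0.0
```

Request:
step_arm(
  rows=[
    [[0,0,0,0.5,0,0,0],[0,0,0,0,0,0,0],[0,0,0,0,0,0,0]],
  ],
)

```text
clock: 6.5
tool_pos: [555.5, -112.3, 82.7]
eef_rot: [2.38, 2.051, -0.0]
wrist_force: [-0.4, 0.2, 0.3]
grip_width: 0.7
grip_force: 0.0
```

No contact yet at TCP y −81.4, so the sled went ahead into the notch. I'll back off, lift clear and check by picture.

Request:
step_arm(
  rows=[
    [[0,0,0,-10,0,0,0],[0,0,0,-10,0,0,0],[0,0,0,0,0,-40,0],[0,0,0,0,0,-50,0],[0,0,0,0,0,-50,0]],
  ],
)

```text
clock: 7.0
tool_pos: [551.9, -133.1, 224.0]
eef_rot: [-2.38, -2.049, 0.001]
wrist_force: [1.4, 0.0, 0.1]
grip_width: 0.4
grip_force: 0.0
```

Request:
step_arm(
  rows=[
    [[0,0,0,-30,-30,-50,0],[0,0,0,-40,-30,-10,0],[0,0,0,-40,-30,0,0],[0,0,0,0,0,0,0],[0,0,0,0,0,0,0]],
  ],
)

```text
clock: 7.5
tool_pos: [455.3, -222.3, 271.0]
eef_rot: [2.383, 2.047, 0.001]
wrist_force: [0.2, 0.1, 1.0]
grip_width: 0.6
grip_force: 0.0
```

```bash
python3 - <<'E'
from st import *
f=arm.grab_frame("top"); g=arm.grab_frame("side")
print(proj(f,R.apply([[0,-70,95],[35,-70,95],[-35,-70,95]])+j[:3]))
a=[cv2.convertScaleAbs(cv2.resize(F["frame"][y:y+160,x:x+230,::-1],None,fx=1.8*1.0,fy=1.8,interpolation=cv2.INTER_CUBIC),alpha=1.5) for F,x,y in((f,250,155),(g,220,190))]
for k,(F,x,y) in enumerate(((f,250,155),(g,220,190))):
    for u in proj(F,R.apply([[35,-70,95],[-35,-70,95],[35,-50,95],[-35,-50,95]])+j[:3]): cv2.circle(a[k],tuple(np.int32((u-[x,y])*1.8)),1,(255,0,255),-1)
cv2.imwrite("pics/sled.png",np.vstack(a))
E
```

```text
clock 7.5 jig TCP [ -82.3 -204.7  271. ] tool axes in jig
 [[ 0.008  1.     0.001]
 [ 1.    -0.008 -0.   ]
 [-0.     0.001 -1.   ]] 
F [0.2 0.1 1. ] w 0.5869885225701221 q [-0.61  0.29  1.53  0.    1.32 -0.45]
[[381.84728259 231.01155453]
 [383.83683958 216.99529375]
 [379.84777342 245.09792767]]
```

View pics/sled.png

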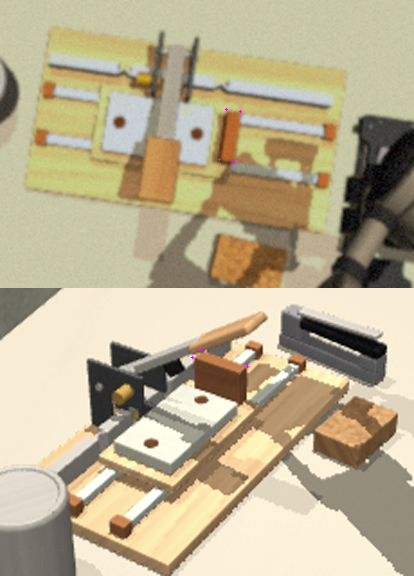

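The tail block's back edge sits on the predicted marks for travel 70 mm in both views (top crop ≈ (239,111)–(231,162)), so the sled is at the middle station. Next I'll move over the handle.

Request:
step_arm(
  rows=[
    [[0,0,0,47,6,0,0],[0,0,0,47,6,0,0],[0,0,0,47,6,0,0],[0,0,0,47,6,0,0],[0,0,0,47,4,0,0]],
  ],
)

```text
clock: 8.1
tool_pos: [519.1, 10.7, 270.3]
eef_rot: [-2.377, -2.054, 0.0]
wrist_force: [1.4, -1.9, -0.0]
grip_width: 0.6
grip_force: 0.0
```

Request:
step_arm(
  rows=[
    [[0,0,0,0,0,10,0],[0,0,0,0,0,10,0],[0,0,0,0,0,5,0],[0,0,0,0,0,0,0],[0,0,0,0,0,0,0]],
  ],
)

```text
clock: 8.6
tool_pos: [518.4, 6.3, 245.6]
eef_rot: [-2.381, -2.049, 0.0]
wrist_force: [-0.6, 0.4, -0.2]
grip_width: 0.5
grip_force: 0.0
```

```bash
python3 -c "
from st import *
to(-54,30,233)"
```

```text
clock 8.6 jig TCP [-52.6  30.6 245.6] tool axes in jig
 [[ 0.006  1.    -0.   ]
 [ 1.    -0.006 -0.   ]
 [-0.    -0.    -1.   ]] 
F [-0.6  0.4 -0.2] w 0.5445780479198542 q [-0.14  0.33  1.54 -0.    1.27  0.01]
tool shift to (-54, 30, 233) [-0.6 -1.4 12.6]
```

Down to contact, then follow the lever's arc in half-steps.

Request:
step_arm(
  rows=[
    [[0,0,0,0,-1,6,0],[0,0,0,0,0,6,0],[0,0,0,0,-3,5,0],[0,0,0,0,-3,5,0],[0,0,0,0,-3,5,0]],
  ],
)

```text
clock: 9.1
tool_pos: [508.2, 8.9, 218.2]
eef_rot: [2.38, 2.051, -0.0]
wrist_force: [1.0, -1.2, 0.8]
grip_width: 0.4
grip_force: 0.4
```

Request:
step_arm(
  rows=[
    [[0,0,0,0,-3,5,0],[0,0,0,0,-5,10,0],[0,0,0,0,-5,10,0],[0,0,0,0,-4,10,0],[0,0,0,0,-4,10,0]],
  ],
)

```text
clock: 9.6
tool_pos: [487.2, 12.0, 173.0]
eef_rot: [2.379, 2.051, -0.001]
wrist_force: [-0.2, -1.0, 4.0]
grip_width: 0.7
grip_force: 1.8
```

Request:
step_arm(
  rows=[
    [[0,0,0,0,-3,10,0],[0,0,0,0,-3,11,0],[0,0,0,0,-2,10,0],[0,0,0,0,-2,11,0]],
  ],
)

```text
clock: 10.0
tool_pos: [477.6, 13.5, 130.6]
eef_rot: [-2.379, -2.051, 0.0]
wrist_force: [1.2, 0.3, 0.1]
grip_width: 0.6
grip_force: 0.0
```

```bash
python3 -c "
from st import *
to(-96,30,110)"
```

```text
clock 10.0 jig TCP [-94.   31.9 130.6] tool axes in jig
 [[ 0.004  1.    -0.   ]
 [ 1.    -0.004  0.   ]
 [ 0.    -0.    -1.   ]] 
F [1.2 0.3 0.1] w 0.571188419366509 q [-0.13  0.39  1.81  0.    0.94  0.02]
tool shift to (-96, 30, 110) [-1.9 -2.  20.6]
```

The force fell away, so the catch has drawn the lever down. I'll finish pressing to the stop.

Request:
step_arm(
  rows=[
    [[0,0,0,0,-1,7,0],[0,0,0,0,-1,6,0],[0,0,0,0,0,3,0],[0,0,0,0,0,1,0],[0,0,0,0,0,0,0]],
  ],
)

```text
clock: 10.5
tool_pos: [475.9, 13.8, 114.7]
eef_rot: [-2.38, -2.051, 0.0]
wrist_force: [-1.3, 0.3, 1.8]
grip_width: 0.4
grip_force: 0.7
```

Request:
step_arm(
  rows=[
    [[0,0,0,0,0,1,0],[0,0,0,0,0,1,0],[0,0,0,0,0,0,0]],
  ],
)

```text
clock: 10.8
tool_pos: [476.0, 13.7, 112.7]
eef_rot: [2.379, 2.051, 0.0]
wrist_force: [-0.4, -0.7, 1.5]
grip_width: 0.5
grip_force: 0.7
```

Request:
step_arm(
  rows=[
    [[0,0,0,0,0,1,0],[0,0,0,0,0,0,0]],
  ],
)

```text
clock: 11.0
tool_pos: [476.0, 13.7, 111.6]
eef_rot: [2.379, 2.051, 0.0]
wrist_force: [-0.4, 0.8, 1.8]
grip_width: 0.6
grip_force: 0.7
```

Request:
step_arm(
  rows=[
    [[0,0,0,0,0,1,0],[0,0,0,0,0,0,0]],
  ],
)

```text
clock: 11.2
tool_pos: [476.0, 13.7, 110.6]
eef_rot: [2.379, 2.051, 0.0]
wrist_force: [-0.7, 1.0, 2.1]
grip_width: 0.7
grip_force: 0.7
```

Request:
step_arm(
  rows=[
    [[0,0,0,0,0,1,0],[0,0,0,0,0,0,0]],
  ],
)

```text
clock: 11.4
tool_pos: [476.0, 13.8, 110.2]
eef_rot: [2.379, 2.051, 0.0]
wrist_force: [-2.4, 1.0, 6.1]
grip_width: 0.1
grip_force: 3.5
```

Request:
step_arm(
  rows=[
    [[0,0,0,0,0,0.5,0],[0,0,0,0,0,0,0]],
  ],
)

```text
clock: 11.6
tool_pos: [476.0, 13.7, 110.1]
eef_rot: [2.379, 2.051, 0.001]
wrist_force: [-4.1, 0.9, 10.0]
grip_width: 0.5
grip_force: 5.7
```

The stop is reached at TCP z = 110, as predicted, and the force is rising. I'll press a little more, then retract and look.

Request:
step_arm(
  rows=[
    [[0,0,0,0,0,1,0],[0,0,0,0,0,0,0],[0,0,0,0,0,-3,0],[0,0,0,0,0,-10,0],[0,0,0,0,0,-30,0]],
  ],
)

```text
clock: 12.1
tool_pos: [474.4, 13.9, 149.9]
eef_rot: [-2.377, -2.048, 0.006]
wrist_force: [1.2, 0.4, -0.2]
grip_width: 0.5
grip_force: 0.0
```

Request:
step_arm(
  rows=[
    [[0,0,0,0,0,-50,0],[0,0,0,0,0,-50,0],[0,0,0,-45,0,-20,0],[0,0,0,-45,0,0,0],[0,0,0,-45,0,0,0]],
  ],
)

```text
clock: 12.6
tool_pos: [455.9, -121.0, 272.5]
eef_rot: [2.376, 2.051, 0.002]
wrist_force: [0.6, 0.3, -0.2]
grip_width: 0.3
grip_force: 0.0
```

Request:
step_arm(
  rows=[
    [[0,0,0,-45,0,0,0],[0,0,0,-45,0,0,0],[0,0,0,-10,0,0,0],[0,0,0,0,0,0,0],[0,0,0,0,0,0,0]],
  ],
)

```text
clock: 13.1
tool_pos: [441.2, -217.8, 271.1]
eef_rot: [-2.379, -2.051, -0.0]
wrist_force: [0.8, -0.1, -0.5]
grip_width: 0.8
grip_force: 0.0
```

```bash
python3 - <<'E'
from st import *
f=arm.grab_frame("top"); g=arm.grab_frame("side"); a=[]
for F,x,y in((f,250,155),(g,220,190)):
    b=cv2.convertScaleAbs(cv2.resize(F["frame"][y:y+160,x:x+230,::-1],None,fx=1.8,fy=1.8,interpolation=cv2.INTER_CUBIC),alpha=1.5)
    P=[[35,-70,95],[-35,-70,95]]+[[105-d*np.cos(.05)+.3,30+s,85+6+d*np.sin(.05)] for d in(160,255) for s in(-22,22)]
    for u in proj(F,R.apply(P)+j[:3]): cv2.circle(b,tuple(np.int32((u-[x,y])*1.8)),1,(255,0,255),-1)
    a.append(b)
cv2.imwrite("pics/end.png",np.vstack(a))
E
```

```text
clock 13.1 jig TCP [ -96.8 -202.2  271.1] tool axes in jig
 [[ 0.004  1.    -0.   ]
 [ 1.    -0.004  0.001]
 [ 0.001 -0.    -1.   ]] 
F [ 0.8 -0.1 -0.5] w 0.8127231699381744 q [-0.61  0.26  1.57  0.    1.31 -0.47]
```

View pics/end.png

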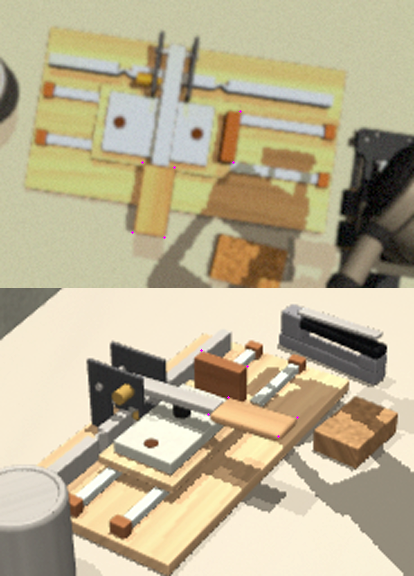

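The lever is held down: the handle's corners sit on the marks in both views (top crop (143,163)–(164,237)). The sled is still at the middle station, and the can, staple gun and sander have not moved.

```bash
python3 -c "
from cell import arm
print(arm.close_job())"
```

```text
the job is handed in; nothing more can be done
None
```

The sled is clicked into the middle station, the lever is held down by its catch, the paint can, staple gun and sanding block were left where they were, and the job is handed in at about 13 s.

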